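Load the mould on the vibrating table under its leaf spring and start it

TASK

The white chocolate mould lies on the sprung deck of the vibrating table, short of the forked leaf spring. With your fingertips press the mould down hard against the deck's springs and slide it under the leaf spring until it is fully home against the end stop; let go so that the leaf holds it down, then press the start button all the way in and take your hand away. Do not pick up or tip the mould, and leave the other things on the table where they are.

Things in the scene. Friction and masses are not known exactly. Their poses are not given: they have to be found in the camera images.
- vibrating_table: grey bench-top vibrating table, fixed: plinth 340 x 192 x 36 mm (local x -170..170, y -118..74, top z 36) under a sprung steel deck. Origin on the work surface; local +x is the way the mould slides home, -y the control ledge, z up. Bracket of the leaf: x 125..163, y -62..62, top z 109 mm. On the ledge (y -96) the start button at x -5 and an idle speed dial (30 mm wide, 16 high) at x 55.
- tablet_mould: white rigid chocolate mould, 225 (local x) x 115 (y) x 22 mm, about 0.35 kg, loose, mouth up on the deck between the guides, local +x leading. Origin: centre of its underside. Two cavities 92 (x) x 85 (y) x 10 mm deep, centred at x +-52.5: floors 12 mm above the underside. Rims 15 mm wide at the sides, 14 at the ends, 13 between the cavities. At the start 55 to 105 mm short of home.
- mould_pocket (a point): centre of the floor of the mould's rear cavity (floor spans +-46 mm along the mould's x, +-42 mm along y, walls 10 mm high, faint ribs): a fingertip can press here and push against the cross rim ahead. Axes as the mould's
- mould_home (a point): where the mould's origin is when home: x 0, y 0 in the vibrating table's frame, 62 mm up, on the top of the raised deck. Deck: table x -165..117, y -70..70, polished, friction about 0.15. Guide flanges 12 mm high, inner faces at y +-60.5, from x -105 to 85, flaring outwards to x -153; end stop 14 mm high, 100 mm wide, its face at x 113. Axes as the table's
- deck (a joint): how far the sprung deck is pressed down, in m: 0 up, 0.011 bottomed. It goes straight down and stays level wherever the mould is pressed. With the mould on it, it begins to sink at about 8.5 N and takes about 0.9 N more per mm (about 15 N at 7 mm).
- leaf (a joint): forked leaf spring, in rad: 0 at rest, grows as its ends are lifted (0.01 rad = 0.65 mm). Two tongues 14 mm wide slope down from the bracket (table x 132, z 99 mm) towards the incoming mould. Once the mould is let go beneath it, it rises until leaf and deck balance, the leaf at about 0.05 rad, bearing on the side rims with about 10 N (drag about 3 N).
- leaf_nose (a point): midway between the undersides of the leaf's two rolled ends (8 mm eyes at table x 70, y +-50, undersides 78 mm up). With the deck up the mould's top is 84 mm up, so its leading end butts against the eyes and jams; with the deck pressed down 6 to 10 mm it passes under them.
- start_button (a joint): start button, in m: 0 out, 0.006 all the way in (about 5 N), springs back. Round steel cap 24 mm across in a dark collar 40 mm wide, on the control ledge, pressed straight down.
- start_button_top (a point): centre of the top face of the start button's cap (moves with it), 54 mm above the work surface when out
- nozzle_1: small conical steel piping nozzle, 30 x 30 x 40 mm, standing on the control ledge of the vibrating table; bystander; origin at the centre of its foot
- nozzle_2: small conical steel piping nozzle, 27 x 27 x 36 mm, standing on the work surface before the ledge; bystander; origin at the centre of its foot
- marker: marker pen, 131 x 18 x 18 mm, lying before the vibrating table; bystander; origin under its middle
- ring_cutter_1: steel ring cutter, 67 mm across, 28 mm high, near the entry end of the vibrating table; bystander; origin at the centre of its foot
- small_bowl: small steel bowl with chocolate drops, 117 mm across, 45 mm high, at the left; bystander; origin at the centre of its foot

How it is judged:
On the way, in this order (a step that is already met when the one before it is completed fails the run):
1. the mould's leading end passes under the ends of the leaf spring with the mould and deck pressed down by at least 3.5 mm (x of tablet_mould in the frame of vibrating_table between -0.045 and -0.01 m and value of joint deck above 0.0035 m), for 0.05 s.
2. the mould is home against the end stop and let go, held down by the leaf spring (x of tablet_mould in the frame of vibrating_table between -0.004 and 0.005 m and value of joint leaf above 0.02 rad), for 0.2 s.
3. the start button is pressed in while the mould is home (all of step 2 and value of joint start_button above 0.0045 m), for 0.05 s.
At the end, for the whole second after the job is handed in: The mould is at rest within 4 mm of home against the end stop, flat on the deck, the leaf spring lifted by at least 0.02 rad and so bearing on it, and the start button has been pressed and is out again (all of step 2 and angle between tablet_mould's own z axis and vertical below 0.05 rad and linear speed of tablet_mould below 0.02 m/s and value of joint start_button below 0.002 m); the robot touches nothing.
It fails at once if the mould is lifted more than 10 mm off the raised deck (z of tablet_mould in the frame of vibrating_table above 0.072 m).
It fails at once if the mould is tipped by more than 0.12 rad (angle between tablet_mould's own z axis and vertical above 0.12 rad).
It fails at once if a bystander is moved by more than 30 mm (distance of any of nozzle_1, nozzle_2, marker, ring_cutter_1, small_bowl from where it was at the start of the episode above 0.03 m).
It also fails if it takes over 43 s, if anything falls off the work surface, if the arm or the gripper's body presses on something with over 40 N, if the wrist force passes 120 N, or if a joint passes its speed limit or range.

ROBOT

A 7-joint arm with a two-finger parallel gripper is mounted at the origin on a cart in front of the work surface, level with it; the furniture and walls round the work are solid. World frame = base frame: x ahead of the robot, y to its left, z up, the work surface at z = 0. Lengths are in m, angles in rad, forces in N, time in s.
With the tool pointing down it reaches from about 0.425 to 0.875 m from the base axis. Payload 4.7 kg.
Tool frame: the origin (TCP) lies where the fingers leave the gripper's body, on its centre line; the fingertips stand 70 mm ahead of it and the grasp point (between the pads) lies 51 mm ahead of it; z points along the fingers, y is the line along which they close (so a half turn about z gives the same grasp; the last joint's range is limited). The gripper opens to 87 mm and grips with 3 to 60 N. Pads are 19 mm wide; open, the fingers measure 117 mm over their backs; the gripper's body (75 mm by 190 mm) begins 51 mm behind the grasp point.
Start: joints at [1.291, 0.321, -0.07, 1.45, 0.023, 1.371, -0.057], TCP at [0.188, -0.622, 0.292] pointing down, gripper open.
Joint ranges: [-2.86, 2.86], [-0.3, 2.09], [-1.38, 1.24], [0.06, 2.45], [-1.56, 4.7], [0.09, 2.05], [-2.69, 2.69]. Speed limits (rad/s): [2.57, 2.57, 3.14, 3.14, 3.14, 3.14, 3.14].

INTERFACE

Orientations are given as a rotation vector (axis times angle).
In Python, from bench import ctrl gives the robot as it stands.
- The arm moves only by the tool drive_tool, never from a script. Its argument "motion" is a list of rows, each a list of 3 entries, a list of its own where there are three numbers: the shift along the tool's x, y, z in cm, then the turn, a rotation vector about the tool's x, y, z in degrees, then the opening, from -1 (shut) to 1 (fully open). In form: [[[x, y, z], [ax, ay, az], claw], ...]. A call has 1 to 12 rows; each row shifts and turns the commanded pose from where the row before left it, along the tool's axes as they then stand; what a row does not reach is not made up. A row lasts 1/8 s, in which the tool goes at most 62.5 mm and 10.7 degrees, less where a joint would pass 70% of its speed; a pose out of reach is approached as far as the arm can. A call with a gripper value outside its range is refused whole. The fingers move at their own pace and stop on an object; "force" is the grip in N (left out, the last holds). Time passes only in rows, so rows that do not move let the fingers close. It gives the time, the measured TCP pose, the force, the opening and the grip force at its end, in the units of the state.
- ctrl.get_state(): the state, without advancing time (a new reading comes with each control period).
- ctrl.get_image(name): name is "scene" or "top"; returns the picture (420x560x3 uint8, red, green, blue); there is no depth.
- ctrl.calibration(name): a dict with "K" (3x3 intrinsics, pixels), "origin" and "attitude" of the camera in the world. Camera axes: x right, y up, looking along -z (the intrinsics and any distortion apply to the point x, -y, -z); pixel columns grow to the right and rows downward; lengths in m; the calibration is good to about 2 mm. A picture is of the moment at which its call begins. calibration takes no time and is no camera call.
- ctrl.close_job(): hands the job in; it is judged then, once.
The state is a dict: "time": time; "joint_positions": joint angles; "qd": joint speeds; "joint_torque": joint torques, N m; "position": TCP position; "tool_rot": TCP orientation; "ft_force": force on the tool from outside, world axes, zero at the start; "torque": the same for the moment, N m; "grip_width": opening from 0.0 (shut) to 1.0 (fully open); "grip_force": force on a finger pad.
Only numpy, scipy, OpenCV 4.12 (cv2) and the standard library are available. Lean on these libraries where they do the work, as an engineer would, in place of code of your own. Each camera call takes 0.05 s, during which the arm holds its last target. There are 200 camera calls.

## Working session

There is one attempt and no reset: what is moved stays moved. The work goes in short steps, Python scripts to look and compute and a tool call to move; the robot and the scene stay as the last step left them, time stands still between calls to the robot, and variables do not carry over. Pictures are saved under pics/ and viewed, at most 10 in all, crops included, and the job is handed in when it is done.

Besides the shell and the picture viewer there is one more tool, called by a JSON object that holds its "fn" and its "kwargs". drive_tool: Moves the arm, as the interface text tells. Its arguments: {"type":"object","properties":{"motion":{"type":"array","items":{"type":"array"}},"force":{"type":"number"}},"required":["motion"]}

```bash
mkdir -p pics
python3 - <<'E'
from bench import ctrl
import cv2
for n in("scene","top"):
    im=ctrl.get_image(n); cv2.imwrite(f"pics/{n}0.png",cv2.cvtColor(im,cv2.COLOR_RGB2BGR))
    print(ctrl.calibration(n))
print(ctrl.get_state())
E
```

```text
{'K': array([[483.1880268 ,   0.        , 273.48877992],
       [  0.        , 483.1880268 , 215.5898938 ],
       [  0.        ,   0.        ,   1.        ]]), 'origin': array([0.02168512, 0.82153534, 0.8022855 ]), 'attitude': array([ 0.34799088, -0.91396584, -2.28417718])}
{'K': array([[425.23919813,   0.        , 280.82321177],
       [  0.        , 425.23919813, 211.87170109],
       [  0.        ,   0.        ,   1.        ]]), 'origin': array([0.37000927, 0.32529886, 1.14168298]), 'attitude': array([ 0.1003316 , -0.08965545, -1.57194768])}
{'time': 0.1, 'joint_positions': array([ 1.29113183,  0.32172802, -0.07007595,  1.45152728,  0.02258028,
        1.37078208, -0.05690542]), 'qd': array([-0.00016933,  0.00036666, -0.00068783, -0.00195902, -0.00040894,
        0.00191205, -0.00064115]), 'joint_torque': array([-7.74692217e-05, -4.92574525e+01, -4.05818811e-01, -3.13397884e+01,
       -6.42021862e-02,  3.95218399e-02,  6.51496111e-05]), 'position': array([ 0.18806831, -0.62181989,  0.29129716]), 'tool_rot': array([-3.10615203e+00, -4.59563430e-01,  4.96777993e-04]), 'ft_force': array([ 0.30767202, -0.03473114,  0.03391143]), 'torque': array([-0.03445831, -0.0049108 , -0.0316182 ]), 'grip_force': 0.0, 'grip_width': 0.9989261867503795}
```

View pics/top0.png

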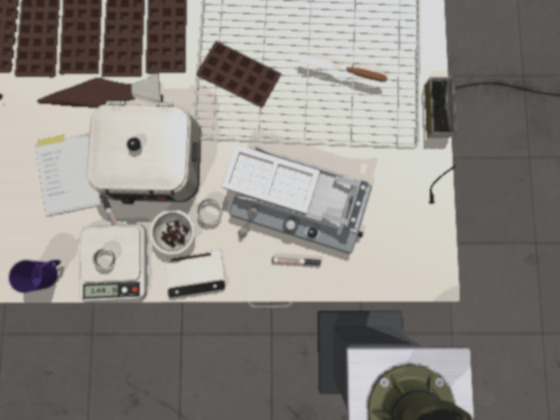

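View pics/scene0.png

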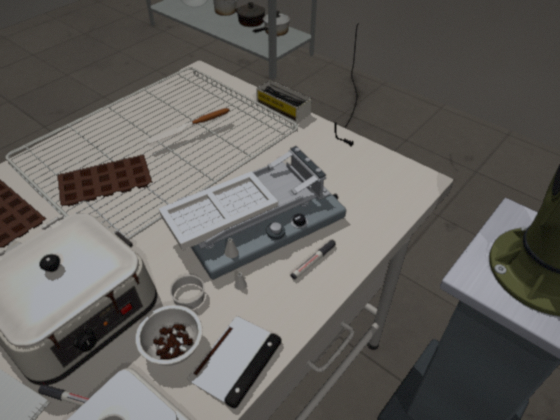

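The top view shows the table at about (298,197), the mould at about (270,178) and the button near (290,225). I'll enlarge both views.

Run:
```python
import cv2
a=cv2.imread("pics/top0.png")[135:265,210:385]; cv2.imwrite("pics/topc.png",cv2.resize(a,None,fx=4.5,fy=4.5,interpolation=cv2.INTER_CUBIC))
a=cv2.imread("pics/scene0.png")[140:290,150:350]; cv2.imwrite("pics/scc.png",cv2.resize(a,None,fx=4,fy=4,interpolation=cv2.INTER_CUBIC))
```

```text
(no output)
```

View pics/topc.png

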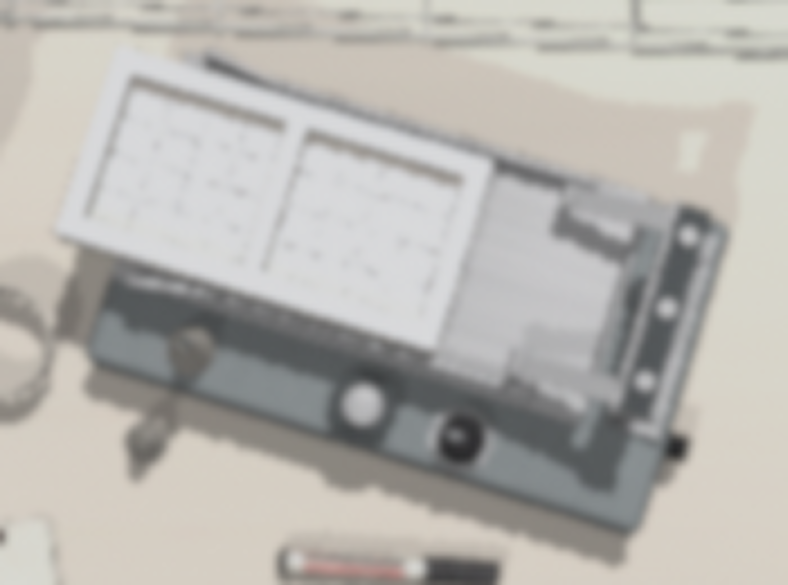

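View pics/scc.png

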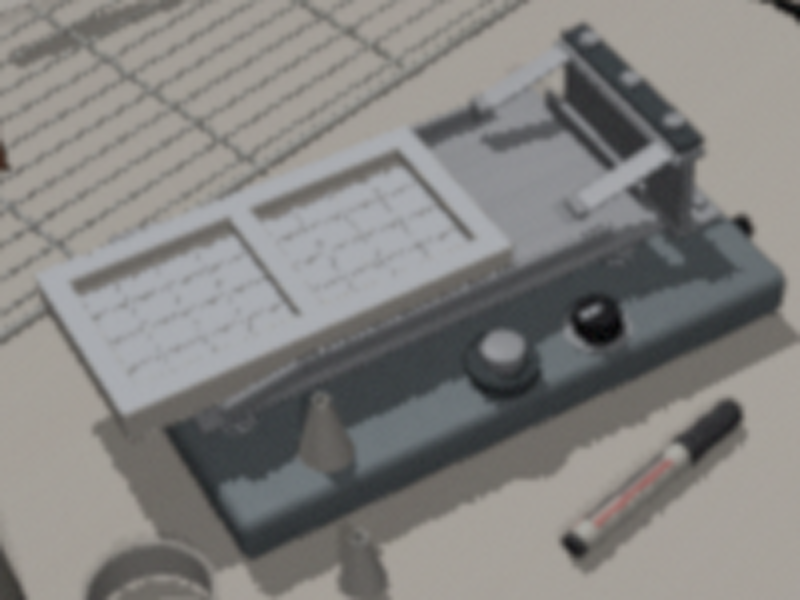

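Corner pixels, in crop coordinates:
- **Top, mould:** (116,55), (493,155), (437,350), (60,233); button at (362,403), plinth corners at (92,355) and (630,525).
- **Scene, mould:** (40,275), (408,128), (510,248), (127,415); button at (503,347).

I'll fit the poses from both views.

```bash
cat > h.py <<'E'
import numpy as np, cv2
from scipy.spatial.transform import Rotation as R
from scipy.optimize import least_squares
from bench import ctrl
C={n:ctrl.calibration(n) for n in("scene","top")}
def proj(n,P):
    c=C[n]; p=(np.atleast_2d(P)-c["origin"])@R.from_rotvec(c["attitude"]).as_matrix()
    p=p*[1,-1,-1]; q=p@c["K"].T; return q[:,:2]/q[:,2:]
def place(q,P):
    P=np.atleast_2d(P).astype(float); c,s=np.cos(q[2]),np.sin(q[2])
    return np.c_[q[0]+c*P[:,0]-s*P[:,1],q[1]+s*P[:,0]+c*P[:,1],P[:,2]]
def crop(n,p): p=np.array(p,float); return p/4.5+[210,135] if n=="top" else p/4+[150,140]
def fit(obs,q0):
    f=lambda q:np.concatenate([(proj(n,place(q,P))-crop(n,p)).ravel() for n,P,p in obs])
    r=least_squares(f,q0); return r.x,f(r.x).reshape(-1,2)
E
python3 - <<'E'
from h import *
M=[[-.1125,.0575,.084],[.1125,.0575,.084],[.1125,-.0575,.084],[-.1125,-.0575,.084]]
top=[[116,55],[493,155],[437,350],[60,233]]; sc=[[40,275],[408,128],[510,248],[127,415]]
for o in ([("top",M,top)],[("scene",M,sc)],[("top",M,top),("scene",M,sc)]):
    q,r=fit(o,[.45,.3,-1.8]); print("mould",q.round(4)); print(r.round(1).tolist())
B=[[-.005,-.096,.054]];T=B+[[-.17,-.118,.036],[.17,-.118,.036]]
for o in ([("top",T,[[362,403],[92,355],[630,525]])],[("top",T,[[362,403],[92,355],[630,525]]),("scene",B,[[503,347]])]):
    t,r=fit(o,[.45,.3,-1.8]); print("table",t.round(4)); print(r.round(1).tolist())
d=q[:2]-t[:2];c,s=np.cos(t[2]),np.sin(t[2]);print("mould in table",c*d[0]+s*d[1],-s*d[0]+c*d[1],q[2]-t[2])
for n in C: print(n,proj(n,place(t,[[-.005,-.096,.054],[.07,.05,.082],[.07,-.05,.082],[.125,.062,.109],[.163,.062,.109],[.163,-.062,.109]])).round(1).tolist())
E
```

```text
mould [ 0.5828  0.3562 -1.8594]
[[-0.3, -1.7], [0.7, 0.2], [0.7, 0.1], [-1.2, 1.3]]
mould [ 0.581   0.355  -1.8804]
[[-1.3, -0.1], [0.2, -0.8], [1.7, -0.4], [-0.6, 0.6]]
mould [ 0.5818  0.3554 -1.8696]
[[0.4, -1.7], [1.1, 1.1], [0.7, 0.9], [-1.0, 1.2], [-1.7, 0.3], [-0.6, -1.0], [1.2, -0.9], [-0.4, 0.8]]
table [ 0.5613  0.2736 -1.8806]
[[0.1, -0.8], [-2.6, -0.4], [2.5, 1.1]]
table [ 0.5602  0.2724 -1.8814]
[[0.6, -0.4], [-2.2, -0.1], [2.9, 1.6], [-1.4, 0.3]]
mould in table -0.08567615572060389 -0.004811415779020719 0.011823675616233986
scene [[274.3, 227.0], [268.9, 165.9], [292.7, 191.5], [286.6, 145.9], [300.3, 140.5], [331.8, 170.3]]
top [[291.0, 224.2], [336.7, 177.3], [325.2, 214.7], [360.9, 177.2], [375.7, 181.7], [361.5, 229.6]]
```

```bash
cat >> h.py <<'E'
def state():
    s=ctrl.get_state(); m=R.from_rotvec(s["tool_rot"]).as_matrix(); a=np.arctan2(m[1,0],m[0,0])
    print("t",round(s["time"],2),"pos",s["position"].round(4),"yaw",round(np.degrees(a),2),"zaxis",m[:,2].round(3),"F",s["ft_force"].round(1),"grip",round(s["grip_width"],2)); return s["position"],m
E
python3 - <<'E'
from h import *
p,m=state(); a0=np.arctan2(m[1,0],m[0,0]); a1=np.pi/2*2-.305
g=np.array([.5902,.3821]); N=24
r0,r1=np.hypot(*p[:2]),np.hypot(*g); th0,th1=np.arctan2(p[1],p[0]),np.arctan2(g[1],g[0])
u=np.linspace(0,1,N+1); r=r0+(r1-r0)*u; th=th0+(th1-th0)*u; a=a0+(a1-a0)*u
P=np.c_[r*np.cos(th),r*np.sin(th)]
for i in range(N):
    d=P[i+1]-P[i]; print([round(100*(d@[np.cos(a[i]),np.sin(a[i])]),1),round(100*(d@[np.sin(a[i]),-np.cos(a[i])]),1)],end=" ")
print(np.degrees(a1-a0)/N)
E
```

```text
t 0.1 pos [ 0.1881 -0.6218  0.2913] yaw 16.83 zaxis [-0.001  0.002 -1.   ] F [ 0.3 -0.   0. ] grip 1.0
[np.float64(5.0), np.float64(0.0)] [np.float64(5.0), np.float64(0.2)] [np.float64(5.0), np.float64(0.3)] [np.float64(5.1), np.float64(0.5)] [np.float64(5.1), np.float64(0.6)] [np.float64(5.1), np.float64(0.8)] [np.float64(5.0), np.float64(0.9)] [np.float64(5.0), np.float64(1.1)] [np.float64(5.0), np.float64(1.2)] [np.float64(5.0), np.float64(1.3)] [np.float64(5.0), np.float64(1.5)] [np.float64(4.9), np.float64(1.6)] [np.float64(4.9), np.float64(1.8)] [np.float64(4.9), np.float64(1.9)] [np.float64(4.8), np.float64(2.1)] [np.float64(4.8), np.float64(2.2)] [np.float64(4.7), np.float64(2.4)] [np.float64(4.7), np.float64(2.5)] [np.float64(4.6), np.float64(2.7)] [np.float64(4.6), np.float64(2.8)] [np.float64(4.5), np.float64(2.9)] [np.float64(4.4), np.float64(3.1)] [np.float64(4.3), np.float64(3.2)] [np.float64(4.3), np.float64(3.3)] 6.070531974134105
```

{"fn": "drive_tool", "kwargs": {"motion": [[[5,0,0],[0,0,-6],-1],[[5,0.2,0],[0,0,-6],-1],[[5,0.3,0],[0,0,-6],-1],[[5.1,0.5,0],[0,0,-6],-1],[[5.1,0.6,0],[0,0,-6],-1],[[5.1,0.8,0],[0,0,-6],-1],[[5,0.9,0],[0,0,-6],-1],[[5,1.1,0],[0,0,-6],-1],[[5,1.2,0],[0,0,-6],-1],[[5,1.3,0],[0,0,-6],-1],[[5,1.5,0],[0,0,-6],-1],[[4.9,1.6,0],[0,0,-6],-1]], "force": 20}}

```text
time: 1.6
position: [0.6382, -0.2351, 0.2915]
tool_rot: [-2.24, -2.202, 0.001]
ft_force: [0.1, -0.3, 0.1]
grip_width: 0.006
grip_force: 0.0
```

{"fn": "drive_tool", "kwargs": {"motion": [[[4.9,1.8,0],[0,0,-6],-1],[[4.9,1.9,0],[0,0,-6],-1],[[4.8,2.1,0],[0,0,-6],-1],[[4.8,2.2,0],[0,0,-6],-1],[[4.7,2.4,0],[0,0,-6],-1],[[4.7,2.5,0],[0,0,-6],-1],[[4.6,2.7,0],[0,0,-6],-1],[[4.6,2.8,0],[0,0,-6],-1],[[4.5,2.9,0],[0,0,-6],-1],[[4.4,3.1,0],[0,0,-6],-1],[[4.3,3.2,0],[0,0,-6],-1],[[4.3,3.3,0],[0,0,-6],-1]]}}

```text
time: 3.1
position: [0.6052, 0.3802, 0.2914]
tool_rot: [-0.518, -3.098, 0.001]
ft_force: [0.7, 0.6, 0.6]
grip_width: 0.002
grip_force: 0.0
```

{"fn": "drive_tool", "kwargs": {"motion": [[[0,0,0],[0,0,0],-1],[[0,0,0],[0,0,0],-1]]}}

```text
time: 3.35
position: [0.6059, 0.3787, 0.2916]
tool_rot: [-0.523, -3.098, 0.002]
ft_force: [0.5, 0.3, -0.8]
grip_width: 0.005
grip_force: 0.0
```

```bash
cat >> h.py <<'E'
def to(g):
    p,m=state(); print("delta tool cm",((np.array(g)-p)@m*100).round(2))
E
python3 - <<'E'
from h import *
to([.5902,.3821,.18]); print(ctrl.get_state()["joint_positions"].round(2))
E
```

```text
t 3.35 pos [0.6059 0.3787 0.2916] yaw 160.83 zaxis [-0.    -0.001 -1.   ] F [ 0.5  0.3 -0.8] grip 0.01
delta tool cm [ 1.6  -0.18 11.16]
[-0.06  0.59 -0.84  1.24  0.43  1.49  0.38]
```

{"fn": "drive_tool", "kwargs": {"motion": [[[0.8,-0.1,4],[0,0,-1.7],-1],[[0.8,0,4],[0,0,0],-1],[[0,0,3.2],[0,0,0],-1],[[0,0,0],[0,0,0],-1],[[0,0,0],[0,0,0],-1]]}}

```text
time: 3.98
position: [0.5917, 0.3823, 0.1815]
tool_rot: [0.48, 3.103, 0.001]
ft_force: [0.5, 1.1, 0.2]
grip_width: 0.009
grip_force: 0.0
```

Run:
```python
from h import *
to([.5902,.3821,.15])
im=cv2.cvtColor(ctrl.get_image("scene"),cv2.COLOR_RGB2BGR)[130:280,150:350]
cv2.imwrite("pics/s1.png",cv2.resize(im,None,fx=4,fy=4,interpolation=cv2.INTER_CUBIC))
```

```text
t 3.98 pos [0.5917 0.3823 0.1815] yaw 162.4 zaxis [ 0.001  0.001 -1.   ] F [0.5 1.1 0.2] grip 0.01
delta tool cm [ 0.14 -0.07  3.15]
```

View pics/s1.png

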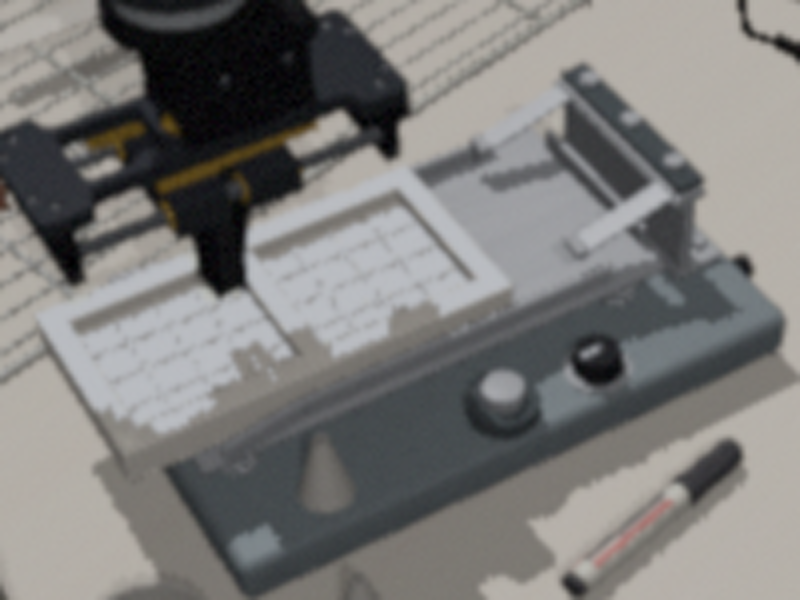

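The fingertips are at about (225,285) above the rear cavity, behind the cross rim, and the gripper is clear of the leaf. I'll go down.

{"fn": "drive_tool", "kwargs": {"motion": [[[0,0,1.5],[0,0,0],-1],[[0,0,1.5],[0,0,0],-1],[[0,0,0.3],[0,0,0],-1],[[0,0,0.3],[0,0,0],-1],[[0,0,0],[0,0,0],-1],[[0,0,0],[0,0,0],-1]]}}

```text
time: 4.78
position: [0.5904, 0.3833, 0.1444]
tool_rot: [0.477, 3.105, 0.001]
ft_force: [-0.1, 0.1, -0.4]
grip_width: 0.003
grip_force: 0.0
```

{"fn": "drive_tool", "kwargs": {"motion": [[[0,0,0.3],[0,0,0],-1],[[0,0,0],[0,0,0],-1],[[0,0,0],[0,0,0],-1]]}}

```text
time: 5.15
position: [0.5905, 0.3834, 0.1435]
tool_rot: [0.477, 3.104, 0.0]
ft_force: [-3.1, -3.0, 10.5]
grip_width: 0.006
grip_force: 4.8
```

{"fn": "drive_tool", "kwargs": {"motion": [[[0,0,0.3],[0,0,0],-1],[[0,0,0.3],[0,0,0],-1],[[0,0,0.3],[0,0,0],-1],[[0,0,0],[0,0,0],-1],[[0,0,0],[0,0,0],-1]]}}

```text
time: 5.78
position: [0.5906, 0.3835, 0.1361]
tool_rot: [0.477, 3.103, 0.0]
ft_force: [-4.4, -4.3, 16.4]
grip_width: 0.011
grip_force: 8.1
```

{"fn": "drive_tool", "kwargs": {"motion": [[[0,-0.4,0],[0,0,0],-1],[[0,-0.5,0],[0,0,0],-1],[[0,-0.5,0],[0,0,0],-1],[[0,-0.5,0],[0,0,0],-1],[[0,-0.5,0],[0,0,0],-1],[[0,-0.5,0],[0,0,0],-1],[[0,0,0],[0,0,0],-1]]}}

```text
time: 6.65
position: [0.5838, 0.36, 0.1379]
tool_rot: [0.474, 3.098, 0.017]
ft_force: [0.8, 4.2, 14.6]
grip_width: 0.005
grip_force: 7.3
```

Run:
```python
from h import *
state()
im=cv2.cvtColor(ctrl.get_image("scene"),cv2.COLOR_RGB2BGR)[130:280,150:350]
cv2.imwrite("pics/s2.png",cv2.resize(im,None,fx=4,fy=4,interpolation=cv2.INTER_CUBIC))
```

```text
t 6.65 pos [0.5838 0.36   0.1379] yaw 162.59 zaxis [ 0.009  0.009 -1.   ] F [ 0.8  4.2 14.6] grip 0.01
```

View pics/s2.png

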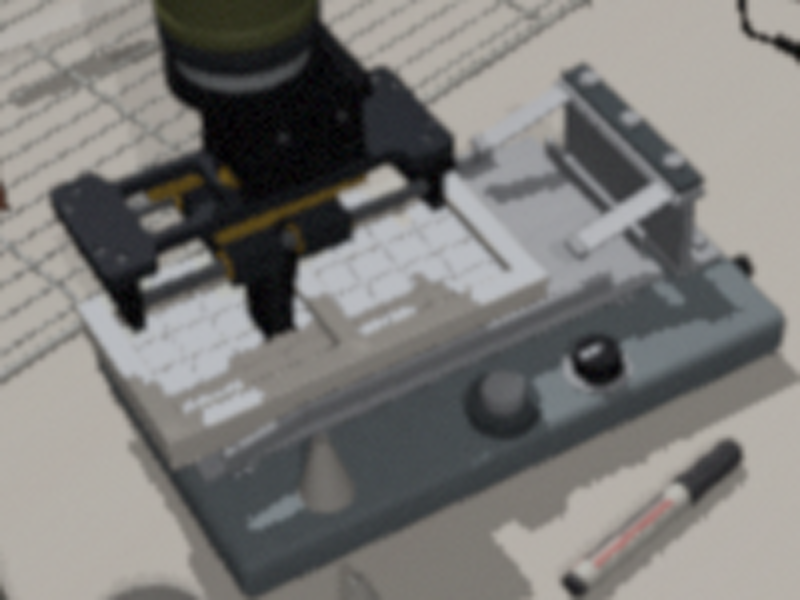

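The mould moves with the fingers: its front corner is now at (548,275), about 23 mm on. I'll press a little deeper and go on under the leaf.

{"fn": "drive_tool", "kwargs": {"motion": [[[0,-0.2,0.25],[0,0,0],-1],[[0,-0.5,0],[0,0,0],-1],[[0,-0.5,0],[0,0,0],-1],[[0,-0.5,0],[0,0,0],-1],[[0,-0.5,0],[0,0,0],-1],[[0,-0.5,0],[0,0,0],-1],[[0,0,0],[0,0,0],-1]]}}

```text
time: 7.58
position: [0.5762, 0.3348, 0.1359]
tool_rot: [0.474, 3.097, 0.018]
ft_force: [0.8, 4.4, 16.6]
grip_width: 0.003
grip_force: 8.2
```

{"fn": "drive_tool", "kwargs": {"motion": [[[0,-0.4,0.1],[0,0,0],-1],[[0,-0.5,0],[0,0,0],-1],[[0,-0.5,0],[0,0,0],-1],[[0,-0.5,0],[0,0,0],-1],[[0,-0.5,0],[0,0,0],-1],[[0,-0.3,0],[0,0,0],-1],[[0,0,0],[0,0,0],-1]]}}

```text
time: 8.45
position: [0.5685, 0.3095, 0.135]
tool_rot: [0.473, 3.096, 0.019]
ft_force: [2.1, 4.2, 16.4]
grip_width: 0.004
grip_force: 8.6
```

Run:
```python
from h import *
state()
im=cv2.cvtColor(ctrl.get_image("scene"),cv2.COLOR_RGB2BGR)[130:280,150:350]
cv2.imwrite("pics/s3.png",cv2.resize(im,None,fx=4,fy=4,interpolation=cv2.INTER_CUBIC))
```

```text
t 8.45 pos [0.5685 0.3095 0.135 ] yaw 162.61 zaxis [ 0.011  0.011 -1.   ] F [ 2.1  4.2 16.4] grip 0.0
```

View pics/s3.png

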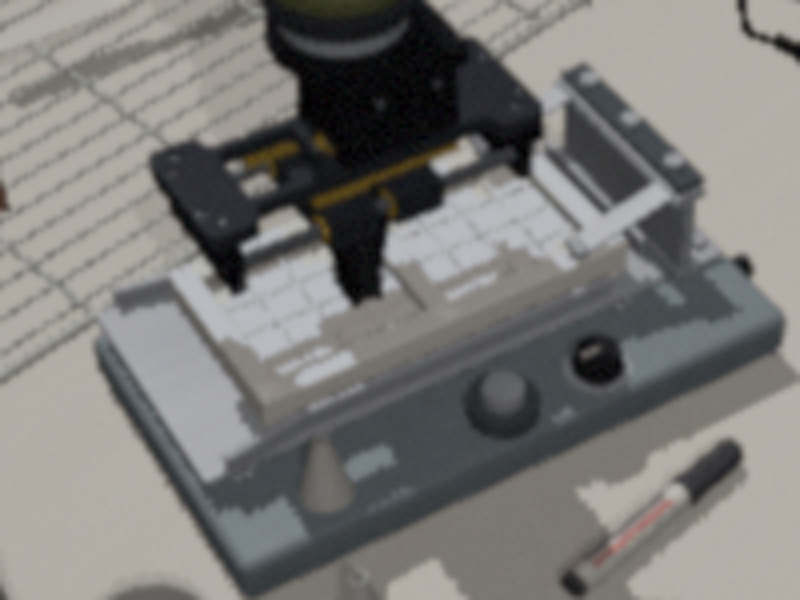

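The mould is under the leaf tongues, with its front corner near (625,265) and roughly 10 mm left. I'll push until it stops.

{"fn": "drive_tool", "kwargs": {"motion": [[[0,-0.4,0],[0,0,0],-1],[[0,-0.4,0],[0,0,0],-1],[[0,0,0],[0,0,0],-1]]}}

```text
time: 8.88
position: [0.5661, 0.3018, 0.1349]
tool_rot: [0.473, 3.096, 0.019]
ft_force: [1.2, 5.9, 16.7]
grip_width: 0.007
grip_force: 8.6
```

{"fn": "drive_tool", "kwargs": {"motion": [[[0,-0.4,0],[0,0,0],-1],[[0,-0.4,0],[0,0,0],-1],[[0,0,0],[0,0,0],-1]]}}

```text
time: 9.25
position: [0.5644, 0.2967, 0.1358]
tool_rot: [0.471, 3.094, 0.027]
ft_force: [4.1, 10.0, 16.9]
grip_width: -0.001
grip_force: 8.2
```

{"fn": "drive_tool", "kwargs": {"motion": [[[0,-0.3,0],[0,0,0],-1],[[0,-0.3,0],[0,0,0],-1],[[0,0,0],[0,0,0],-1]]}}

```text
time: 9.62
position: [0.5627, 0.2912, 0.1358]
tool_rot: [0.471, 3.094, 0.027]
ft_force: [3.5, 10.2, 16.9]
grip_width: 0.006
grip_force: 8.2
```

{"fn": "drive_tool", "kwargs": {"motion": [[[0,-0.3,0],[0,0,0],-1],[[0,-0.3,0],[0,0,0],-1],[[0,0,0],[0,0,0],-1]]}}

```text
time: 10.0
position: [0.5614, 0.2869, 0.1363]
tool_rot: [0.47, 3.093, 0.032]
ft_force: [4.4, 12.0, 16.0]
grip_width: 0.005
grip_force: 10.5
```

Run:
```python
from h import *
state()
im=cv2.cvtColor(ctrl.get_image("scene"),cv2.COLOR_RGB2BGR)[130:280,150:350]
cv2.imwrite("pics/s4.png",cv2.resize(im,None,fx=4,fy=4,interpolation=cv2.INTER_CUBIC))
```

```text
t 10.0 pos [0.5614 0.2869 0.1363] yaw 162.72 zaxis [ 0.016  0.018 -1.   ] F [ 4.4 12.  16. ] grip 0.0
```

View pics/s4.png

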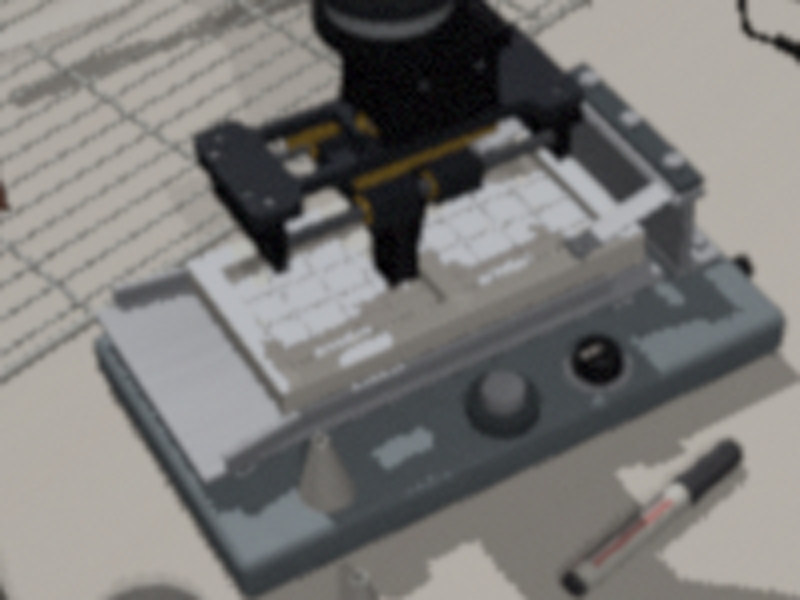

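The front corner is now near (645,255), about at the stop, and the tip is reaching the cross rim. One more firm push will confirm it.

{"fn": "drive_tool", "kwargs": {"motion": [[[0,-0.3,0],[0,0,0],-1],[[0,-0.3,0],[0,0,0],-1],[[0,0,0],[0,0,0],-1],[[0,0,0],[0,0,0],-1]]}}

```text
time: 10.55
position: [0.5612, 0.2859, 0.1381]
tool_rot: [0.466, 3.088, 0.048]
ft_force: [10.3, 20.4, 14.8]
grip_width: 0.004
grip_force: 13.4
```

It is solid against the stop: 23 N for 1 mm of travel. I'll ease the side load off and rise.

{"fn": "drive_tool", "kwargs": {"motion": [[[0,0.3,-0.1],[0,0,0],-1],[[0,0.3,-0.1],[0,0,0],-1],[[0,0.1,-0.2],[0,0,0],-1],[[0,0.1,-0.2],[0,0,0],-1],[[0,0,-0.2],[0,0,0],-1],[[0,0,-0.2],[0,0,0],-1],[[0,0,0],[0,0,0],-1]]}}

```text
time: 11.42
position: [0.5618, 0.2867, 0.1425]
tool_rot: [0.471, 3.094, 0.028]
ft_force: [10.9, 13.8, -2.0]
grip_width: 0.003
grip_force: 9.7
```

{"fn": "drive_tool", "kwargs": {"motion": [[[0,0.3,0],[0,0,0],-1],[[0,0.3,0],[0,0,0],-1],[[0,0.1,-0.1],[0,0,0],-1],[[0,0,-0.4],[0,0,0],-1],[[0,0,-0.5],[0,0,0],-1],[[0,0,0],[0,0,0],-1]]}}

```text
time: 12.18
position: [0.56, 0.2883, 0.1495]
tool_rot: [0.475, 3.104, 0.008]
ft_force: [2.2, 4.8, -1.8]
grip_width: 0.005
grip_force: 2.9
```

{"fn": "drive_tool", "kwargs": {"motion": [[[0,0.2,-0.3],[0,0,0],-1],[[0,0,-1],[0,0,0],-1],[[0,0,-3],[0,0,0],-1],[[0,0,-3],[0,0,0],-1],[[0,0,0],[0,0,0],-1]]}}

```text
time: 12.8
position: [0.5615, 0.2881, 0.225]
tool_rot: [0.477, 3.101, 0.003]
ft_force: [0.0, -0.5, -0.1]
grip_width: 0.007
grip_force: 0.0
```

Run:
```python
from h import *
state()
im=cv2.cvtColor(ctrl.get_image("scene"),cv2.COLOR_RGB2BGR)[140:290,150:350]
cv2.imwrite("pics/s5.png",cv2.resize(im,None,fx=4,fy=4,interpolation=cv2.INTER_CUBIC))
```

```text
t 12.8 pos [0.5615 0.2881 0.225 ] yaw 162.49 zaxis [ 0.005  0.001 -1.   ] F [ 0.  -0.5 -0.1] grip 0.01
```

View pics/s5.png

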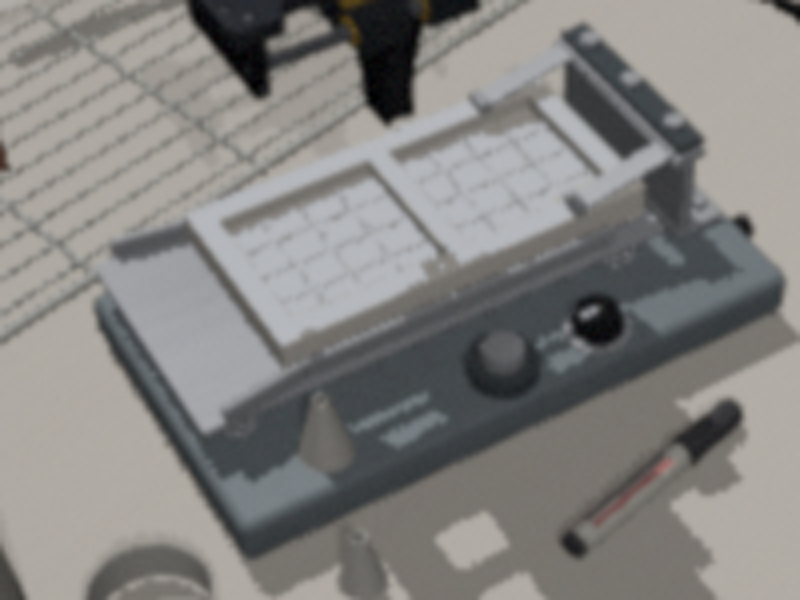

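The mould is held under both leaf tongues: rear corners at (190,213) and (283,353), deck rear edge at (100,265) and (213,430). I'll check home against the deck edge and triangulate the button.

Run:
```python
from h import *
def ray(n,p,z):
    c=C[n];K=c["K"];d=np.array([(p[0]-K[0,2])/K[0,0],-(p[1]-K[1,2])/K[1,1],-1.]);d=R.from_rotvec(c["attitude"]).as_matrix()@d
    return c["origin"]+d*(z-c["origin"][2])/d[2]
ux=np.array([np.cos(-1.877),np.sin(-1.877)]);uy=np.array([-ux[1],ux[0]])
m=[ray("scene",crop("scene",p),.080)[:2] for p in([190,213],[283,353])]
d=[ray("scene",crop("scene",p),.058)[:2] for p in([100,265],[213,430])]
print("rear x gap (52.5)",[round((a-b)@ux*1000,1) for a,b in zip(m,d)],"shift from start",
 [round((a-place([.5818,.3554,-1.8696],[-.1125,y,0])[0,:2])@ux*1000,1) for a,y in zip(m,(.0575,-.0575))])
b=[ray("top",crop("top",[362,403]),.054),ray("scene",crop("scene",[503,347]),.054)];print(b)
B=np.mean(b,0);print("table origin from button",B[:2]+.005*ux+.096*uy)
to([B[0],B[1],.14])
# bystander nozzle_1 top
print("nozzle1",ray("scene",crop("scene",[320,392]),.076))
```

```text
rear x gap (52.5) [np.float64(51.5), np.float64(46.3)] shift from start [np.float64(91.6), np.float64(86.4)]
[array([0.46928949, 0.30790542, 0.054     ]), array([0.46852627, 0.30392902, 0.054     ])]
table origin from button [0.55893521 0.27221145]
t 12.85 pos [0.5608 0.2875 0.2232] yaw 162.5 zaxis [ 0.002 -0.    -1.   ] F [-0.3  0.5 -1.2] grip 0.0
delta tool cm [ 9.34 -1.01  8.3 ]
nozzle1 [0.50496613 0.40143588 0.076     ]
```

{"fn": "drive_tool", "kwargs": {"motion": [[[4.7,-0.5,0],[0,0,0],-1],[[4.6,-0.5,0],[0,0,0],-1],[[0,0,4],[0,0,0],-1],[[0,0,3.5],[0,0,0],-1],[[0,0,0],[0,0,0],-1],[[0,0,0],[0,0,0],-1]]}}

```text
time: 13.6
position: [0.4689, 0.3063, 0.1474]
tool_rot: [0.477, 3.105, 0.001]
ft_force: [-0.3, 0.6, 0.4]
grip_width: 0.009
grip_force: 0.0
```

Run:
```python
from h import *
to([.469,.306,.127])
im=cv2.cvtColor(ctrl.get_image("scene"),cv2.COLOR_RGB2BGR)[140:290,150:350]
cv2.imwrite("pics/s6.png",cv2.resize(im,None,fx=4,fy=4,interpolation=cv2.INTER_CUBIC))
```

```text
t 13.6 pos [0.4689 0.3063 0.1474] yaw 162.53 zaxis [ 0.  0. -1.] F [-0.3  0.6  0.4] grip 0.01
delta tool cm [-0.02 -0.03  2.04]
```

View pics/s6.png

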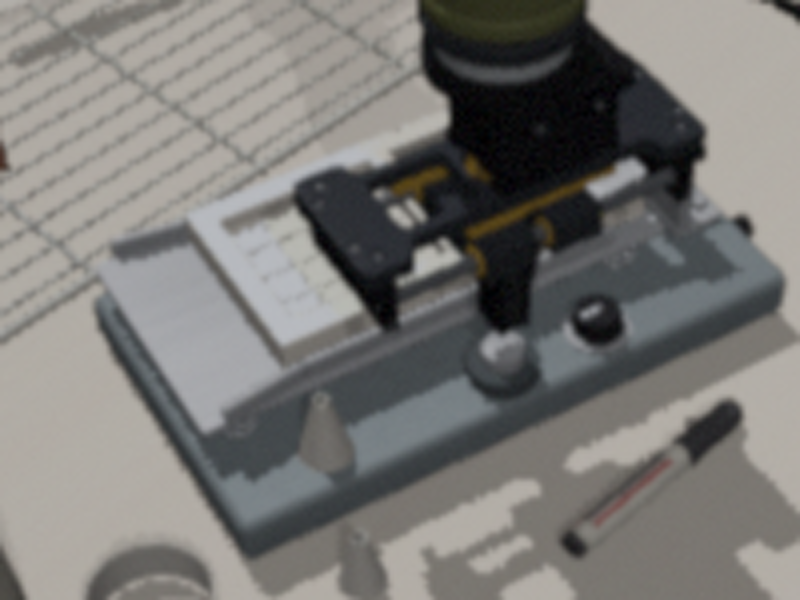

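The fingertips are right over the button cap at about (503,345), with the body clear of nozzle and bracket. I'll press.

{"fn": "drive_tool", "kwargs": {"motion": [[[-0.2,0,1.2],[0,0,0],-1],[[0,0,0.9],[0,0,0],-1],[[0,0,0.4],[0,0,0],-1],[[0,0,0.4],[0,0,0],-1],[[0,0,0.2],[0,0,0],-1],[[0,0,0],[0,0,0],-1],[[0,0,0],[0,0,0],-1]]}}

```text
time: 14.52
position: [0.4712, 0.3057, 0.1214]
tool_rot: [0.477, 3.102, -0.006]
ft_force: [-11.1, -10.6, 41.6]
grip_width: 0.006
grip_force: 21.1
```

{"fn": "drive_tool", "kwargs": {"motion": [[[0,0,-0.3],[0,0,0],-1],[[0,0,0],[0,0,0],-1],[[0,0,0],[0,0,0],-1]]}}

```text
time: 14.9
position: [0.4712, 0.3055, 0.1218]
tool_rot: [0.477, 3.103, -0.003]
ft_force: [-4.6, -5.3, 23.6]
grip_width: 0.005
grip_force: 11.5
```

{"fn": "drive_tool", "kwargs": {"motion": [[[0,0,-0.2],[0,0,0],-1],[[0,0,0],[0,0,0],-1],[[0,0,0],[0,0,0],-1]]}}

```text
time: 15.28
position: [0.4711, 0.3054, 0.1221]
tool_rot: [0.477, 3.104, -0.001]
ft_force: [-0.6, -3.7, 10.2]
grip_width: 0.006
grip_force: 5.2
```

{"fn": "drive_tool", "kwargs": {"motion": [[[0,0,-0.2],[0,0,0],-1],[[0,0,0],[0,0,0],-1],[[0,0,0],[0,0,0],-1]]}}

```text
time: 15.65
position: [0.4711, 0.3053, 0.1229]
tool_rot: [0.477, 3.104, -0.0]
ft_force: [1.8, -2.4, 4.4]
grip_width: 0.001
grip_force: 2.2
```

At TCP z 0.122 the closed fingertips, a 30 mm footprint, are stopped hard by something rigid, most likely the collar. I'll back off and press with one tilted finger, the gripper open and the other finger beyond the dial.

{"fn": "drive_tool", "kwargs": {"motion": [[[0,0,-3],[0,0,0],-1],[[0,0,-4],[0,0,0],1],[[0.6,-2.5,0],[0,-10,0],1],[[0.6,-2.5,0],[0,-10,0],1],[[0,0,0],[0,0,0],1],[[0,0,0],[0,0,0],1],[[0,0,0],[0,0,0],1]]}}

```text
time: 16.52
position: [0.4451, 0.2621, 0.1919]
tool_rot: [0.426, 2.765, -0.072]
ft_force: [-0.1, 0.1, 0.5]
grip_width: 0.606
grip_force: 0.0
```

Run:
```python
from h import *
to([.4375,.2625,.054+.069+.006]); s=ctrl.get_state(); print(s["grip_width"])
p,m=state(); print(m.round(3)); print("edge",p+m@[.0095,.0075+.0435*s["grip_width"],.07])
```

```text
t 16.52 pos [0.4451 0.2621 0.1919] yaw 162.45 zaxis [ 0.325 -0.101 -0.94 ] F [-0.1  0.1  0.5] grip 0.61
delta tool cm [ 2.84 -0.2   5.66]
0.6059311309187694
t 16.52 pos [0.4451 0.2621 0.1919] yaw 162.45 zaxis [ 0.325 -0.101 -0.94 ] F [-0.1  0.1  0.5] grip 0.61
[[-0.897  0.301  0.325]
 [ 0.284  0.954 -0.101]
 [-0.34   0.002 -0.94 ]]
edge [0.46957136 0.29000752 0.12293825]
```

{"fn": "drive_tool", "kwargs": {"motion": [[[0.7,0,0],[0,0,0],1],[[0.7,-0.2,1.4],[0,0,0],1],[[0.5,0,1.4],[0,0,0],1],[[0.5,0,1.4],[0,0,0],1],[[0,0,0],[0,0,0],1],[[0,0,0],[0,0,0],1]]}}

```text
time: 17.27
position: [0.4356, 0.2621, 0.1438]
tool_rot: [0.424, 2.764, -0.075]
ft_force: [-0.6, 1.0, 0.6]
grip_width: 0.997
grip_force: 0.0
```

Run:
```python
from h import *
p,m=state(); s=ctrl.get_state(); e=p+m@[.0095,.0075+.0435*s["grip_width"],.07]
g=np.array([.469,.306,.050])+.002*np.r_[m[:2,0],0]
print("edge",e,"to 4mm in, tool cm",((g-e)@m*100).round(2))
```

```text
t 17.27 pos [0.4356 0.2621 0.1438] yaw 162.55 zaxis [ 0.326 -0.102 -0.94 ] F [-0.6  1.   0.6] grip 1.0
edge [0.46515649 0.30615988 0.07481145] to 4mm in, tool cm [0.67 0.1  2.39]
```

{"fn": "drive_tool", "kwargs": {"motion": [[[0.2,0.1,0.9],[0,0,0],1],[[0.2,0,0.9],[0,0,0],1],[[0,0,0],[0,0,0],1],[[0.15,0,0.3],[0,0,0],1],[[0.15,0,0.3],[0,0,0],1],[[0,0,0],[0,0,0],1],[[0,0,0],[0,0,0],1]]}}

```text
time: 18.15
position: [0.4385, 0.2624, 0.1203]
tool_rot: [0.425, 2.76, -0.075]
ft_force: [-2.5, -2.2, 11.2]
grip_width: 0.998
grip_force: 5.3
```

Run:
```python
from h import *
p,m=state(); s=ctrl.get_state(); e=p+m@[.0095,.0075+.0435*s["grip_width"],.07]
print("edge",e, "down 1cm in tool",np.array([0,0,-1])@m)
```

```text
t 18.15 pos [0.4385 0.2624 0.1203] yaw 162.5 zaxis [ 0.329 -0.104 -0.939] F [-2.5 -2.2 11.2] grip 1.0
edge [0.46829363 0.30640826 0.05133755] down 1cm in tool [3.44528183e-01 8.06989550e-08 9.38775975e-01]
```

Again it stops hard near edge height 0.051. I'll measure the travel from first contact to the hard stop, to tell a full press from a blocked one.

{"fn": "drive_tool", "kwargs": {"motion": [[[-0.2,0,-0.5],[0,0,0],1],[[0,0,0],[0,0,0],1],[[0,0,0],[0,0,0],1]]}}

```text
time: 18.52
position: [0.4381, 0.2623, 0.1246]
tool_rot: [0.425, 2.762, -0.074]
ft_force: [1.7, -0.8, 2.0]
grip_width: 1.0
grip_force: 1.3
```

{"fn": "drive_tool", "kwargs": {"motion": [[[-0.07,0,-0.19],[0,0,0],1],[[0,0,0],[0,0,0],1],[[0,0,0],[0,0,0],1]]}}

```text
time: 18.9
position: [0.4375, 0.2624, 0.1263]
tool_rot: [0.424, 2.764, -0.075]
ft_force: [1.5, -0.6, 1.8]
grip_width: 0.998
grip_force: 0.9
```

{"fn": "drive_tool", "kwargs": {"motion": [[[-0.07,0,-0.19],[0,0,0],1],[[0,0,0],[0,0,0],1],[[0,0,0],[0,0,0],1]]}}

```text
time: 19.27
position: [0.4373, 0.2621, 0.1281]
tool_rot: [0.424, 2.764, -0.076]
ft_force: [-0.0, 0.9, 0.4]
grip_width: 1.0
grip_force: 0.0
```

From contact at TCP z of about 0.127 to the hard stop at 0.1203–0.1207 is about 6 mm, with a soft spring (about 0.8 N/mm) before it. So the button was fully in on both presses. I'll back away and check that the mould hasn't moved.

{"fn": "drive_tool", "kwargs": {"motion": [[[-0.7,0,-2],[0,0,0],1],[[-1,0,-4],[0,0,0],1],[[0,0,-5],[0,0,0],1],[[0,0,-5],[0,0,0],1],[[0,0,0],[0,0,0],1],[[0,0,0],[0,0,0],1]]}}

```text
time: 20.02
position: [0.4006, 0.2734, 0.284]
tool_rot: [0.425, 2.763, -0.077]
ft_force: [-0.1, -1.1, -0.1]
grip_width: 1.001
grip_force: 0.0
```

Run:
```python
from h import *
state()
im=cv2.cvtColor(ctrl.get_image("scene"),cv2.COLOR_RGB2BGR)[140:290,150:350]
old=cv2.resize(cv2.imread("pics/s5.png"),(200,150),interpolation=cv2.INTER_AREA)
g=lambda a:cv2.Canny(cv2.cvtColor(a,cv2.COLOR_BGR2GRAY),40,100).astype(np.float32)
f=lambda a:cv2.GaussianBlur(cv2.cvtColor(a,cv2.COLOR_BGR2GRAY),(0,0),1).astype(np.float32)
for nm,(x0,y0,x1,y1) in dict(mouldrear=(45,48,80,92),leaf=(110,15,178,60),button=(112,75,140,102),nozzle1=(70,92,92,122)).items():
    a,b=f(old)[y0:y1,x0:x1],f(im)[y0:y1,x0:x1]; print(nm,cv2.phaseCorrelate(a,b,cv2.createHanningWindow((x1-x0,y1-y0),cv2.CV_32F)),round(float(abs(a-b).mean()),1))
```

```text
t 20.02 pos [0.4006 0.2734 0.284 ] yaw 162.54 zaxis [ 0.326 -0.104 -0.94 ] F [-0.1 -1.1 -0.1] grip 1.0
mouldrear ((-0.003612393072042863, 0.48522203559750565), 1.0030951217368798) 2.7
leaf ((-0.4919113656560157, 0.6225056554019126), 0.3888082386534891) 26.8
button ((-0.24720403282198156, 0.3500732319801596), 0.7810494046152374) 14.3
nozzle1 ((0.335800426849147, 0.047506712024793174), 0.876601576142841) 4.4
```

```bash
python3 -c "
from bench import ctrl
print(ctrl.close_job())"
```

```text
the job is handed in; nothing more can be done
None
```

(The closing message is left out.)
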